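# Set out the sharpening stones by grit

### The arm

A 6-joint arm with a two-finger parallel gripper is mounted at the origin on a cart in front of the work surface, level with it; the furniture and walls round the work are solid. World frame = base frame: x ahead of the robot, y to its left, z up, the work surface at z = 0. Lengths are in m, angles in rad, forces in N, time in s.
With the tool pointing down it reaches from about 0.325 to 0.775 m from the base axis. Payload 9.3 kg.
Tool frame: the origin (TCP) lies between the finger pads; the fingertips stand manip.finger_overhang ahead of it and the grasp point (between the pads) lies 8 mm behind it (manip.finger_overhang is the distance from the TCP to the fingertips, in m); z points along the fingers, y is the line along which they close (so a half turn about z gives the same grasp; the last joint's range is limited). The gripper opens to 85 mm and grips with 20 to 120 N. Pads are 22 mm wide; open, the fingers measure 114 mm over their backs; the gripper's body (76 mm by 85 mm) begins 54 mm behind the grasp point. The pads swing forward as they close: fully open they stand 13 mm farther back than shut.
Start: joints at [1.019, 0.259, 0.021, 1.334, 0, 1.418], TCP at [0.214, 0.507, 0.242] pointing down, gripper open.
Joint ranges: [-3.04, 3.04], [-0.91, 1.82], [-1.04, 1.36], [-1.92, 1.95], [-1.52, 1.45], [-3.14, 3.14]. Speed limits (rad/s): [2.22, 2.22, 2.79, 3.14, 3.14, 3.14].

### API

Orientations are given as a unit quaternion [w, x, y, z].
In Python, from workcell import manip, grab_frame, models gives the robot as it stands.
- The arm moves only by the tool play_rows, never from a script. Its argument "steps" is a list that holds one entry, the list of rows, each a list of 6 numbers: the shift along the tool's x, y, z in mm, then the turn, a rotation vector about the tool's x, y, z in degrees. In form: [[[dx, dy, dz, ax, ay, az], ...]]. A call has 1 to 12 rows; each row shifts and turns the commanded pose from where the row before left it, along the tool's axes as they then stand; what a row does not reach is not made up. A row lasts 1/8 s, in which the tool goes at most 62.5 mm and 10.7 degrees, less where a joint would pass 70% of its speed; a pose out of reach is approached as far as the arm can. A call with a gripper value outside its range is refused whole. "gripper" is the opening, from 0 (shut) to 1 (fully open), set as the call begins (left out, the last holds). The fingers move at their own pace and stop on an object; "squeeze" is the grip in N (left out, the last holds). Time passes only in rows, so rows that do not move let the fingers close. It gives the time, the measured TCP pose, the force, the opening and the grip force at its end, in the units of the state.
- manip.state(): the state, without advancing time (a new reading comes with each control period).
- grab_frame(name): name is "scene" or "top" or "wrist"; returns a dict with "pixels" (400x640x3 uint8, red, green, blue), "mtx" (3x3 intrinsics, pixels), "camera_from_world" (4x4, takes a point from world to camera coordinates). Camera axes: x right, y down, z forward; pixel columns grow to the right and rows downward; lengths in m; the calibration is good to about 2 mm. A picture is of the moment at which its call begins. There is no depth.
- manip.job_done(): hands the job in; it is judged then, once.
Trained networks look in the newest picture that a camera, given by its name, has taken for a name from the list of things; names that differ only in an ending like _2 or _b are one class to them, and where a whole thing is asked for, a point or a joint stands for the part that bears it (a point fixed in the world has none). Each returns a list of dicts, best first, with "confidence" (0 to 1); they miss things now and then, are a little off and sometimes report something else, mostly with a low value. They report only what shows in the picture. A call takes as long as a camera call. They do not tell look-alikes from the thing itself.
- models.silhouettes(camera, label): "pixels" (400x640 bool, what is visible of it) and "bbox" ([centre column, centre row, width, height] in pixels, round what is visible of it).
The state is a dict: "clock": time; "qpos": joint angles; "dq": joint speeds; "joint_efforts": joint torques, N m; "tcp_pos": TCP position; "tcp_rot": TCP orientation; "wrist_force": force on the tool from outside, world axes, zero at the start; "ft_torque": the same for the moment, N m; "finger_gap": opening from 0.0 (shut) to 1.0 (fully open); "gripper_force": force on a finger pad.
Only numpy, scipy, OpenCV 4.12 (cv2) and the standard library are available. Lean on these libraries where they do the work, as an engineer would, in place of code of your own. Each camera call takes 0.05 s, during which the arm holds its last target. There are 200 camera calls.

### The job

Set the rack up for honing: put the four sharpening stones into its four cradles in order of grit, which goes by shade, with the lightest (finest) stone in the end cradle that has the yellow polishing-paste tin standing behind it, and each next one darker, the darkest at the other end. Every stone lies flat along its cradle, fully down between the flaps, about the middle of its length; leave the paste tin where it stands.

Things in the scene. Friction and masses are not known exactly. Their poses are not given: they have to be found in the camera images.
- black_stone_center (a point): Loose sharpening stone, black (darkest, coarsest): a plain bar 60 mm long (its x axis), 20 mm wide (y) and 14 mm high (z), about 42 g, lying flat on the bench at the start. The point is its centre, 7 mm above its underside. Pinch it across its 20 mm width, at the middle of its length.
- brown_stone_center (a point): Loose sharpening stone, dark red-brown (second darkest): a plain bar 60 mm long (its x axis), 20 mm wide (y) and 14 mm high (z), about 42 g, lying flat on the bench at the start. The point is its centre, 7 mm above its underside. Pinch it across its 20 mm width, at the middle of its length.
- grey_stone_center (a point): Loose sharpening stone, mid grey (second lightest): a plain bar 60 mm long (its x axis), 20 mm wide (y) and 14 mm high (z), about 42 g, lying flat on the bench at the start. The point is its centre, 7 mm above its underside. Pinch it across its 20 mm width, at the middle of its length.
- white_stone_center (a point): Loose sharpening stone, off-white (lightest, finest): a plain bar 60 mm long (its x axis), 20 mm wide (y) and 14 mm high (z), about 42 g, lying flat on the bench at the start. The point is its centre, 7 mm above its underside. Pinch it across its 20 mm width, at the middle of its length.
- cradle_1_seat (a point): Cradle 1 of 4 (end one; numbered along their +y, 50 mm apart) on the fixed wooden rack: a green sheet-steel floor 60 x 25 mm. Point: middle of the floor's top, 14 mm over the bench; x along the cradle, as a stone's length lies; y along the row. Flaps at the four corners flare to 37 mm apart, 13 mm up; none on the middle 36 mm (finger room). Seated stone: centre 7 mm above the point.
- cradle_2_seat (a point): Cradle 2 of 4 (inner one; numbered along their +y, 50 mm apart) on the fixed wooden rack: a green sheet-steel floor 60 x 25 mm. Point: middle of the floor's top, 14 mm over the bench; x along the cradle, as a stone's length lies; y along the row. Flaps at the four corners flare to 37 mm apart, 13 mm up; none on the middle 36 mm (finger room). Seated stone: centre 7 mm above the point.
- cradle_3_seat (a point): Cradle 3 of 4 (inner one; numbered along their +y, 50 mm apart) on the fixed wooden rack: a green sheet-steel floor 60 x 25 mm. Point: middle of the floor's top, 14 mm over the bench; x along the cradle, as a stone's length lies; y along the row. Flaps at the four corners flare to 37 mm apart, 13 mm up; none on the middle 36 mm (finger room). Seated stone: centre 7 mm above the point.
- cradle_4_seat (a point): Cradle 4 of 4 (end one; numbered along their +y, 50 mm apart) on the fixed wooden rack: a green sheet-steel floor 60 x 25 mm. Point: middle of the floor's top, 14 mm over the bench; x along the cradle, as a stone's length lies; y along the row. Flaps at the four corners flare to 37 mm apart, 13 mm up; none on the middle 36 mm (finger room). Seated stone: centre 7 mm above the point.
- paste_tin: Round tin of polishing paste with a mustard-yellow lid, 60 mm across, 24 mm high; origin at the centre of its underside. Loose, about 75 mm behind one end cradle of the rack (its +x side) and so marks the fine end of the row; a roll of black tape stands behind the other end. The grey bench grinder right of the rack (x 0.40 to 0.66, y below 0.08 m, 0.26 m high) must be passed in front or above.
Things that resemble listed ones, but are neither listed nor needed, are in the scene too. Leave any green look-alike of the part that bears grey_stone_center alone.

How it is judged:
By the outcome, as a careful person would: the job done as asked, in the order asked, and still so for the second after the job is handed in, with the robot touching nothing.
It also fails if it takes over 104 s, if anything falls off the work surface, if the arm or the gripper's body presses on something with over 40 N, if the wrist force passes 120 N, or if a joint passes its speed limit or range.

## Working session

There is one attempt and no reset: what is moved stays moved. The work goes in short steps, Python scripts to look and compute and a tool call to move; the robot and the scene stay as the last step left them, time stands still between calls to the robot, and variables do not carry over. Pictures are saved under pics/ and viewed, at most 14 in all, crops included, and the job is handed in when it is done.

Besides the shell and the picture viewer there is one more tool, called after "Call:" as name([rows], argument=value, ...), one row to a line, values as JSON. play_rows: Moves the arm, as the interface text tells. Its arguments: {"type":"object","properties":{"steps":{"type":"array"},"gripper":{"type":"number"},"squeeze":{"type":"number"}},"required":["steps"]}

```bash
mkdir -p pics
cat > h.py <<'E'
import numpy as np, cv2
from workcell import manip, grab_frame, models
def save(f,n): cv2.imwrite('pics/'+n, f['pixels'][:,:,::-1])
def ray(f,uv,z):
    T=f['camera_from_world'];R=T[:3,:3];t=T[:3,3]
    o=-R.T@t; d=R.T@np.linalg.inv(f['mtx'])@np.array([uv[0],uv[1],1.])
    return o+d*(z-o[2])/d[2]
def proj(f,p):
    c=f['camera_from_world']@np.append(p,1); q=f['mtx']@c[:3]; return q[:2]/q[2]
E
python3 - <<'E'
from h import *
print(manip.state(), manip.finger_overhang)
for c in ['scene','top']:
    f=grab_frame(c); save(f,c+'1.png')
    T=f['camera_from_world'];print(c,-T[:3,:3].T@T[:3,3],f['mtx'][0,0])
    for l in ['black_stone_center','brown_stone_center','grey_stone_center','white_stone_center','paste_tin']:
        for s in models.silhouettes(c,l)[:4]:
            m=s['pixels'].astype(np.uint8); 
            r=cv2.minAreaRect(np.argwhere(m)[:,::-1].astype(np.float32))
            col=f['pixels'][s['pixels']].mean(0).round()
            print(l,round(s['confidence'],2),np.round(s['bbox']),np.round(r[0]),np.round(r[1]),round(r[2]),col,ray(f,r[0],.012).round(3))
E
```

```text
{'clock': 0.0, 'qpos': array([1.01937832e+00, 2.59202485e-01, 2.07029612e-02, 1.33369647e+00,
       5.14476801e-05, 1.41820687e+00]), 'dq': array([ 1.46925214e-04,  9.01701921e-04, -1.01961492e-03,  1.11892837e-03,
       -1.20755495e-03, -3.88387653e-05]), 'joint_efforts': array([-1.35215399e-03, -5.55641305e+01,  3.44526887e+01,  1.36674396e-02,
       -2.81684497e-04,  3.66754170e-05]), 'tcp_pos': array([0.21341954, 0.50659258, 0.24163743]), 'tcp_rot': array([-2.65434894e-04,  1.98095219e-01,  9.80182531e-01, -6.48053826e-04]), 'wrist_force': array([0.06050451, 0.03022454, 0.54645696]), 'ft_torque': array([ 0.0075449 , -0.00242213, -0.00243639]), 'gripper_force': 0.0, 'finger_gap': 0.9967695165648507} 0.011
scene [ 0.2221947  -0.21391965  0.62631428] 405.6828206954833
black_stone_center 0.72 [264. 236.  23.  24.] [261. 237.] [10. 29.] 48 [44. 49. 72.] [0.441 0.272 0.012]
black_stone_center 0.24 [330. 216.  40.  20.] [330. 216.] [18. 28.] 55 [ 96. 140. 121.] [0.586 0.239 0.012]
brown_stone_center 0.58 [281. 281.  15.  15.] [281. 281.] [12. 14.] 76 [101.  66.  76.] [0.418 0.162 0.0
[... 632 characters left out ...]
] [365. 238.] [32. 12.] 87 [221. 220. 217.] [0.509 0.222 0.012]
brown_stone_center 0.57 [395. 280.  21.  39.] [396. 279.] [12. 33.] 18 [120.  71.  61.] [0.437 0.162 0.012]
brown_stone_center 0.25 [339. 202.  24.  34.] [337. 200.] [32. 23.] 88 [ 92. 135. 103.] [0.579 0.279 0.012]
grey_stone_center 0.84 [306. 238.  16.  29.] [302. 238.] [32. 11.] 67 [134. 139. 141.] [0.502 0.34  0.012]
grey_stone_center 0.69 [250. 192.  32.  11.] [250. 192.] [13. 32.] 90 [ 59. 163. 105.] [0.582 0.445 0.012]
white_stone_center 0.57 [369. 241.   9.  35.] [366. 238.] [33. 13.] 90 [219. 219. 217.] [0.508 0.222 0.012]
paste_tin 0.62 [382. 160.  31.  36.] [384. 159.] [32. 29.] 90 [190. 149.  38.] [0.665 0.194 0.012]
```

View pics/scene1.png

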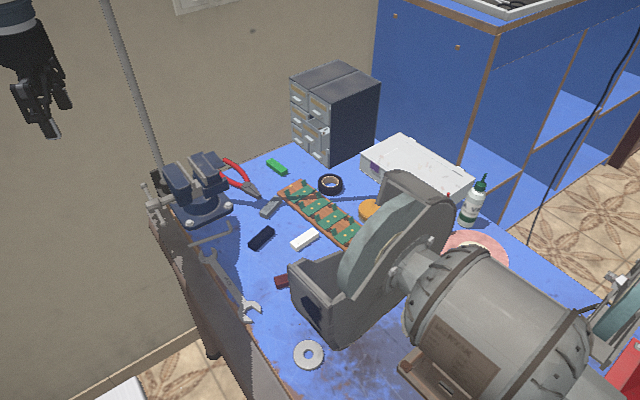

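View pics/top1.png

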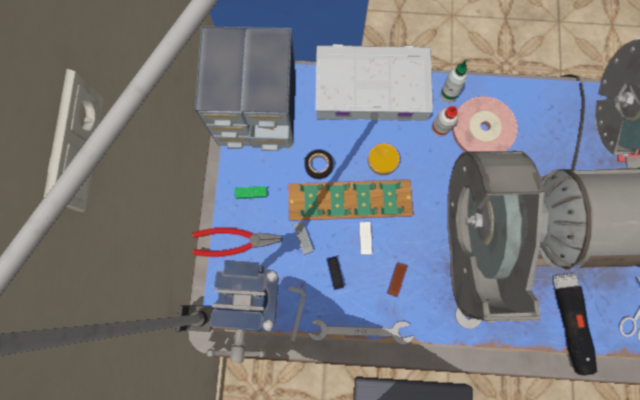

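The bench as seen in the two pictures:
- **Rack:** in the top view it lies at columns 290–412, rows 180–220. The tin (384,159) is behind its right (−y) end and the tape (318,163) behind its left end.
- **Stones (top view):** white (366,238), grey (305,238), black (335,272), brown (397,279).
- **Could be mistaken for stones:** the green bar (251,192) for grey, the bench vise jaws (240,275) for grey, and the tape roll (318,163) or the black clipper handle (575,320) for black. The brown wood of the rack could pass for brown. I choose by colour and by the 60×20 mm size.

A close crop should confirm the choice.

```bash
cat > m.py <<'E'
from h import *
import sys
# ideal stone fit: outline of box projected vs mask, via IoU optimisation
from scipy.optimize import minimize
def boxmask(f,x,y,a,z0,S=4,L=.06,W=.02,H=.014):
    c,s=np.cos(a),np.sin(a); P=[]
    for i in(-.5,.5):
        for j in(-.5,.5):
            for k in(0,1): P.append(proj(f,[x+i*L*c-j*W*s,y+i*L*s+j*W*c,z0+k*H]))
    h=cv2.convexHull(np.array(P,np.float32))
    m=np.zeros((400,640),np.float32); big=np.zeros((400*S,640*S),np.uint8)
    cv2.fillConvexPoly(big,np.round((h+.5)*S*16).astype(np.int32),1,shift=4)
    return cv2.resize(big.astype(np.float32),(640,400),interpolation=cv2.INTER_AREA)
def fit(f,m,x,y,a,z0=0.):
    m=m.astype(np.float32)
    def cost(p):
        b=boxmask(f,x+p[0]*.001,y+p[1]*.001,a+p[2]*.02,z0); return 1-np.minimum(b,m).sum()/np.maximum(b,m).sum()
    best=None
    for a0 in(-10,0,10):
        r=minimize(cost,[0,0,a0],method='Nelder-Mead',options=dict(initial_simplex=[[0,0,a0],[5,0,a0],[0,5,a0],[0,0,a0+8]],xatol=.02,fatol=1e-4))
        if best is None or r.fun<best.fun: best=r
    p=best.x; return x+p[0]*.001,y+p[1]*.001,np.degrees(a+p[2]*.02),1-best.fun
E
python3 - <<'E'
from m import *
f=grab_frame('top')
cv2.imwrite('pics/crop1.png',cv2.resize(f['pixels'][150:320,230:430,::-1],None,fx=3.9,fy=3.5,interpolation=cv2.INTER_CUBIC) if 0 else cv2.resize(f['pixels'][165:310,230:425,::-1],None,fx=4,fy=4,interpolation=cv2.INTER_CUBIC))
img=f['pixels'].astype(int); r,g,b=img[...,0],img[...,1],img[...,2]; mx=img.max(2);mn=img.min(2)
M={'black':(mx<95)&(b-r<40),'brown':(r-b>25)&(r<170),'grey':(mx-mn<25)&(mn>90)&(mx<175),'white':(mn>175)}
C={'black':(335,272),'brown':(397,279),'grey':(305,239),'white':(366,238)}
for k,c in C.items():
    n,lab,st,cen=cv2.connectedComponentsWithStats(M[k].astype(np.uint8),connectivity=4)
    l=lab[c[1],c[0]]; p=ray(f,cen[l],.009)
    print(k,l,st[l],p.round(4),np.round(fit(f,lab==l,p[0],p[1],0),4))
gm=((g-r>25)&(g-b>10)).astype(np.uint8)
n,lab,st,cen=cv2.connectedComponentsWithStats(gm)
for i in range(1,n):
    if st[i,4]>40: print('green',st[i],cen[i].round(1),ray(f,cen[i],.018).round(4))
wm=((r-b>25)).astype(np.uint8); wm[:172]=0;wm[228:]=0;wm|=gm; wm[:,:280]=0;wm[:,420:]=0;wm[:172]=0;wm[228:]=0
r=cv2.minAreaRect(np.argwhere(wm)[:,::-1].astype(np.float32));print(r,[ray(f,p,.012).round(4) for p in cv2.boxPoints(r)])
E
```

```text
black 90 [328 257  16  32 298] [0.442  0.2744 0.009 ] [ 0.4422  0.2748 15.9079  0.7918]
brown 170 [388 263  19  33 315] [0.4372 0.16   0.009 ] [  0.4376   0.1604 -17.9168   0.7817]
grey 180 [294 222  19  32 277] [0.5005 0.3377 0.009 ] [ 0.5041  0.3394 23.6276  0.7707]
white 15 [360 222  12  33 366] [0.5099 0.2215 0.009 ] [0.5103 0.2217 4.9922 0.9472]
green [456  62  10  13  95] [460.8  68.7] [0.8613 0.0474 0.018 ]
green [380 183  23  31 420] [390.1 198.6] [0.5864 0.1792 0.018 ]
green [300 185  22  31 416] [310.6 200.4] [0.5731 0.3289 0.018 ]
green [327 185  22  31 420] [337.2 200.5] [0.5763 0.2788 0.018 ]
green [353 184  23  31 419] [363.7 199.5] [0.5815 0.2289 0.018 ]
green [235 186  32  12 329] [250.6 191.9] [0.5822 0.4434 0.018 ]
((349.7639465332031, 194.1350555419922), (46.82483673095703, 123.17256927490234), 87.92996978759766) [array([0.6252, 0.3773, 0.012 ]), array([0.6495, 0.1413, 0.012 ]), array([0.5582, 0.1356, 0.012 ]), array([0.5346, 0.367 , 0.012 ])]
```

View pics/crop1.png

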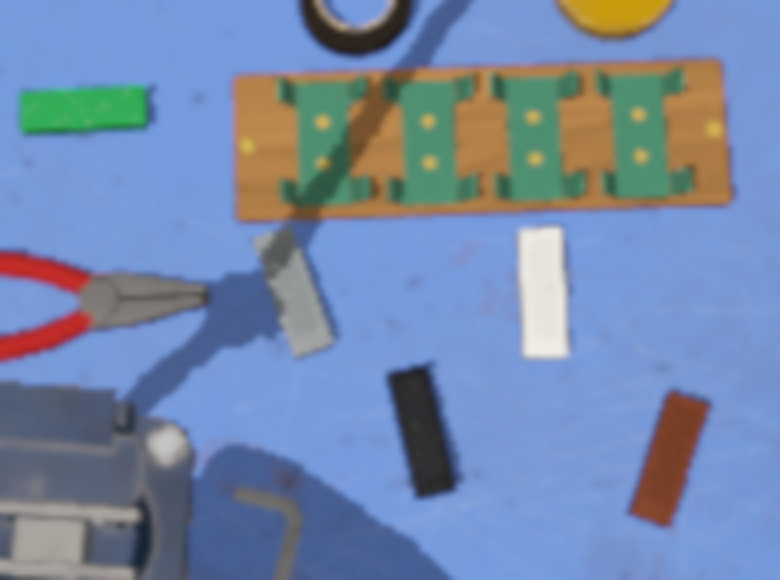

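The crop confirms the choice. White is at crop (543,292), grey (293,292), black (422,432) and brown (670,458). The green bar (85,108) is the look-alike and stays put, and the plier tip (205,296) sits about 25 mm left of grey. The four cradles are at crop (323–640, ~137), with the tin behind the rightmost, which is cradle 1.

Next I refine the masks and plan the move to white.

```bash
cat >> h.py <<'E'
from scipy.spatial.transform import Rotation as Ro
def pose():
    s=manip.state(); q=s['tcp_rot']; return s['tcp_pos'],Ro.from_quat([q[1],q[2],q[3],q[0]]).as_matrix()
def plan(x,y,a):
    """az so the tool y axis lies along stone y (90+a deg), then shift in the turned tool axes"""
    p,R=pose(); t=np.degrees(np.arctan2(R[1,1],R[0,1]))
    d=(90+a-t+90)%180-90
    psi=np.radians(t+d); yy=np.array([np.cos(psi),np.sin(psi)]); xx=np.array([-yy[1],yy[0]]) # x = y rotated +90 seen from above (z down)
    e=np.array([x,y])-p[:2]
    print('tcp',p.round(4),'tooly',round(t,1),'-> az',round(-d,1),'then dx dy mm',np.round(1000*np.array([e@xx,e@yy]),1),'tilt',np.round(R[2],3),'check x',(R[:2,0]@[-R[1,1],R[0,1]]).round(2))
E
python3 - <<'E'
from m import *
f=grab_frame('top'); img=f['pixels'].astype(float)
C={'black':(335,272,.442,.2748,16),'brown':(396,279,.4376,.1604,-18),'grey':(304,239,.502,.339,20),'white':(366,238,.51,.2217,5)}
for k,(u,v,x,y,a) in C.items():
    w=img[v-25:v+26,u-25:u+26]; ch=w
    if k=='grey': ch=w/w.sum(2,keepdims=True)
    s=np.median(ch[23:28,23:28].reshape(-1,3),0); b=np.median(ch.reshape(-1,3),0)
    al=((ch-b)@(s-b))/((s-b)@(s-b))
    n,lab,st,cen=cv2.connectedComponentsWithStats((al>.5).astype(np.uint8),connectivity=4); l=lab[25,25]
    m=np.zeros((400,640));m[v-25:v+26,u-25:u+26]=(lab==l)
    print(k,st[l],np.round(fit(f,m,x,y,np.radians(a)),4))
plan(.510,.222,5)
E
```

```text
black [ 17   9  18  34 363] [ 0.4426  0.2741 17.7815  0.92  ]
brown [ 17   9  19  34 356] [  0.4376   0.1602 -16.6575   0.8798]
grey [ 14   8  20  32 337] [ 0.504   0.3393 23.7265  0.9049]
white [ 19   9  12  33 352] [0.5108 0.2218 5.417  0.9205]
tcp [0.2136 0.5068 0.2423] tooly 67.2 -> az -27.8 then dx dy mm [-270.5 -309.6] tilt [-0.  0. -1.] check x 1.0
```

Call:
play_rows([
  [[0, 0, 0, 0, 0, -9.3], [0, 0, 0, 0, 0, -9.3], [0, 0, 0, 0, 0, -9.2], [-30, -34.4, 0, 0, 0, 0], [-30, -34.4, 0, 0, 0, 0], [-30, -34.4, 0, 0, 0, 0], [-30, -34.4, 0, 0, 0, 0], [-30, -34.4, 0, 0, 0, 0], [-30, -34.4, 0, 0, 0, 0], [-30, -34.4, 0, 0, 0, 0], [-30, -34.4, 0, 0, 0, 0], [-30, -34.4, 0, 0, 0, 0]],
], gripper=0.5, squeeze=40)

```text
clock: 2.2
tcp_pos: [0.5103, 0.2205, 0.2424]
tcp_rot: [0.0, -0.043, 0.999, 0.0]
wrist_force: [0.7, 0.5, -0.3]
finger_gap: 0.5
gripper_force: 0.0
```

Call:
play_rows([
  [[0, 0, 40, 0, 0, 0], [0, 0, 40, 0, 0, 0], [0, 0, 0, 0, 0, 0], [0, 0, 0, 0, 0, 0]],
])

```text
clock: 2.7
tcp_pos: [0.5098, 0.222, 0.1638]
tcp_rot: [0.001, -0.043, 0.999, 0.0]
wrist_force: [0.3, 1.3, 0.7]
finger_gap: 0.5
gripper_force: 0.0
```

Run:
```python
from m import *
f=grab_frame('wrist'); save(f,'w1.png'); print(manip.state()['clock'],manip.state()['finger_gap'])
for s in models.silhouettes('wrist','white_stone_center')[:2]:
    print(s['confidence'],s['bbox'],np.round(fit(f,s['pixels'],.5108,.2218,.09),4))
plan(.5105,.222,5)
```

```text
2.75 0.5006111972694905
0.65 [324.8, 186.8, 22.1, 59.9] [0.5123 0.2232 5.5905 0.9201]
tcp [0.5101 0.2221 0.1642] tooly 95.0 -> az -0.0 then dx dy mm [-0.4 -0.1] tilt [-0.003  0.    -1.   ] check x 1.0
```

View pics/w1.png

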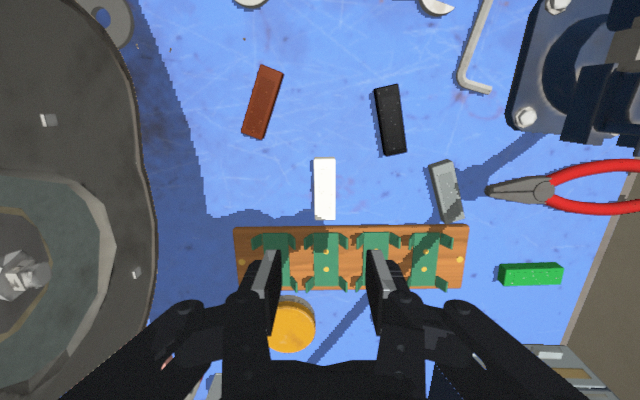

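The wrist view shows white at (325,188), the pads above the rack, brown (262,102), black (390,119), grey (447,190), and the rack with its four cradles at rows 227–290. White agrees with the top view to within 2 mm, so I descend on the average.

Run:
```python
from m import *
f=grab_frame('wrist')
for k,x,y,a in [('black',.4426,.2741,17.8),('brown',.4376,.1602,-16.7),('grey',.504,.3393,23.7),('white',.5108,.2218,5.4)]:
  for s in models.silhouettes('wrist',k+'_stone_center')[:2]:
    print(k,s['confidence'],np.round(s['bbox']),np.round(fit(f,s['pixels'],x,y,np.radians(a)),4))
img=f['pixels'].astype(int); r,g,b=img[...,0],img[...,1],img[...,2]
gm=((g-r>25)&(g-b>10)).astype(np.uint8)
n,lab,st,cen=cv2.connectedComponentsWithStats(gm)
for i in range(1,n):
    if st[i,4]>150: print('green',st[i],cen[i].round(1),ray(f,cen[i],.018).round(4))
for c in [(234,227),(468,225)]: print(ray(f,c,.01).round(4))
# predicted floors from top-view seats
for y,x in [(.1792,.5864),(.2289,.5815),(.2788,.5763),(.3289,.5731)]: print(proj(f,[x,y,.014]).round(1))
```

```text
black 0.75 [389. 119.  33.  75.] [ 0.4441  0.2761 17.5782  0.9334]
brown 0.75 [264. 103.  38.  73.] [  0.4388   0.1612 -16.4555   0.969 ]
grey 0.92 [531. 275.  67.  25.] [ 0.504   0.3393 12.2408  0.    ]
grey 0.65 [274. 263.  53.  62.] [ 0.504   0.3393 12.2408  0.    ]
white 0.86 [324. 186.  25.  64.] [0.512  0.2232 5.5361 0.9476]
green [355 231  46  60 890] [374.4 247.2] [0.5653 0.2771 0.018 ]
green [251 233  47  59 925] [278.3 251.7] [0.5783 0.1829 0.018 ]
green [ 304  232   44   60 1502] [324.7 257.1] [0.5804 0.2292 0.018 ]
green [ 407  232   46   59 1585] [426.4 257.9] [0.5725 0.3305 0.018 ]
green [ 497  262   67   23 1381] [529.6 273. ] [0.5806 0.4383 0.018 ]
[0.559  0.1371 0.01  ]
[0.5371 0.368  0.01  ]
[274.9 256.8]
[324.3 256.2]
[374.  255.4]
[423.5 256.3]
```

Call:
play_rows([
  [[-1, 0, 40, 0, 0, 0], [0, 0, 40, 0, 0, 0], [0, 0, 35, 0, 0, 0], [0, 0, 18, 0, 0, 0], [0, 0, 10, 0, 0, 0], [0, 0, 0, 0, 0, 0], [0, 0, 7, 0, 0, 0], [0, 0, 0, 0, 0, 0], [0, 0, 0, 0, 0, 0]],
])

```text
clock: 4.18
tcp_pos: [0.5104, 0.2218, 0.0126]
tcp_rot: [0.0, -0.043, 0.999, 0.0]
wrist_force: [-0.4, 0.4, -0.1]
finger_gap: 0.503
gripper_force: 0.0
```

Call:
play_rows([
  [[0, 0, 0, 0, 0, 0], [0, 0, 0, 0, 0, 0], [0, 0, 0, 0, 0, 0], [0, 0, 0, 0, 0, 0], [0, 0, 0, 0, 0, 0], [0, 0, 0, 0, 0, 0]],
], gripper=0)

```text
clock: 4.92
tcp_pos: [0.5106, 0.2219, 0.0127]
tcp_rot: [0.0, -0.043, 0.999, 0.0]
wrist_force: [-0.7, -0.0, 5.7]
finger_gap: 0.22
gripper_force: 40.1
```

Call:
play_rows([
  [[0, 0, -20, 0, 0, 0], [0, 0, -30, 0, 0, 0], [0, 0, -30, 0, 0, 0], [0, 0, -20, 0, 0, 0], [0, 0, 0, 0, 0, 0], [0, 0, 0, 0, 0, 0]],
])

```text
clock: 5.68
tcp_pos: [0.5098, 0.2216, 0.1113]
tcp_rot: [-0.001, -0.043, 0.999, -0.0]
wrist_force: [-0.2, 0.2, -1.5]
finger_gap: 0.217
gripper_force: 39.4
```

Run:
```python
from m import *
f=grab_frame('wrist'); save(f,'w2.png'); print(manip.state()['clock'],manip.state()['finger_gap'])
plan(.586,.1795,5)
print(proj(f,[.586,.1795,.014]))
```

```text
5.725 0.21994702034509178
tcp [0.5097 0.2216 0.1111] tooly 94.9 -> az -0.1 then dx dy mm [-72.3 -48.6] tilt [ 0.002 -0.    -1.   ] check x 1.0
[266.76503299 287.20388363]
```

View pics/w2.png

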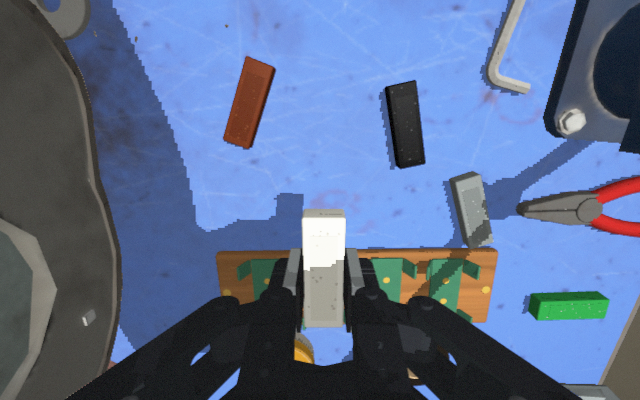

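White is held square between the pads at (323,265) with a gap of 0.22. Now I carry it to cradle 1.

Call:
play_rows([
  [[-24, -16, 0, 0, 0, 0], [-24, -16, 0, 0, 0, 0], [-23.5, -16, 0, 0, 0, 0], [0, 0, 0, 0, 0, 0], [0, 0, 30, 0, 0, 0], [0, 0, 20, 0, 0, 0], [0, 0, 0, 0, 0, 0], [0, 0, 0, 0, 0, 0]],
])

```text
clock: 6.72
tcp_pos: [0.5855, 0.1804, 0.0627]
tcp_rot: [0.0, -0.043, 0.999, 0.0]
wrist_force: [-0.2, -0.3, -0.2]
finger_gap: 0.222
gripper_force: 39.4
```

Run:
```python
from m import *
plan(.5852,.1797,5)
f=grab_frame('top'); a=f['pixels'][160:230,280:425,::-1]
g=grab_frame('wrist'); 
a=cv2.resize(a,None,fx=5,fy=5,interpolation=cv2.INTER_CUBIC)[:, :640]
b=g['pixels'][150:380,:,::-1]
cv2.imwrite('pics/c2.png',np.vstack([a,b]))
```

```text
tcp [0.5855 0.1804 0.0627] tooly 95.0 -> az -0.0 then dx dy mm [ 0.4 -0.7] tilt [-0.  0. -1.] check x 1.0
```

View pics/c2.png

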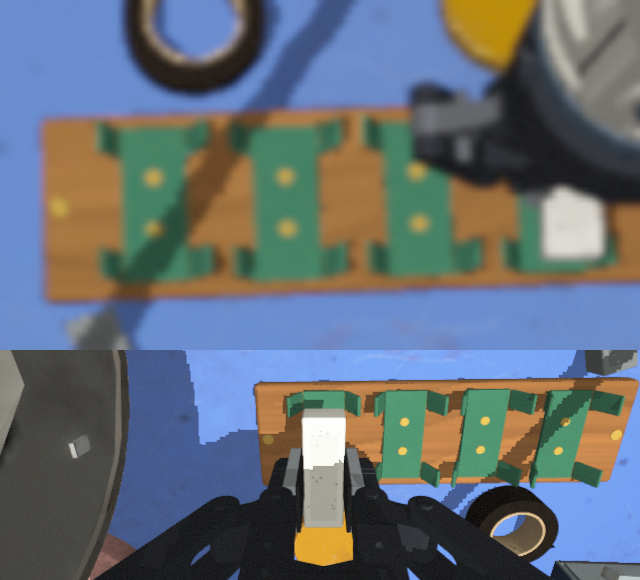

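White hangs over cradle 1. In the wrist part its near end spans columns 303–345 and the flaps span 288–358, so it is centred and I lower it.

Call:
play_rows([
  [[0, -0.3, 15, 0, 0, 0], [0, 0, 10, 0, 0, 0], [0, 0, 6, 0, 0, 0], [0, 0, 3, 0, 0, 0], [0, 0, 1, 0, 0, 0], [0, 0, 0, 0, 0, 0], [0, 0, 0, 0, 0, 0]],
])

```text
clock: 7.7
tcp_pos: [0.5858, 0.1799, 0.0276]
tcp_rot: [0.0, -0.043, 0.999, 0.0]
wrist_force: [0.1, -1.0, -1.0]
finger_gap: 0.225
gripper_force: 39.4
```

Call:
play_rows([
  [[0, 0, 0, 0, 0, 0], [0, 0, 0, 0, 0, 0], [0, 0, 0, 0, 0, 0], [0, 0, 0, 0, 0, 0]],
], gripper=0.4)

```text
clock: 8.2
tcp_pos: [0.5857, 0.1798, 0.0273]
tcp_rot: [0.0, -0.043, 0.999, -0.0]
wrist_force: [-0.1, 0.0, -0.6]
finger_gap: 0.403
gripper_force: 0.0
```

Call:
play_rows([
  [[0, 0, -25, 0, 0, 0], [0, 0, -40, 0, 0, 0], [0, 0, -40, 0, 0, 0], [0, 0, 0, 0, 0, 0], [0, 0, 0, 0, 0, 0]],
])

```text
clock: 8.82
tcp_pos: [0.5854, 0.1798, 0.1318]
tcp_rot: [-0.0, -0.043, 0.999, -0.0]
wrist_force: [-0.1, -0.2, -0.3]
finger_gap: 0.404
gripper_force: 0.0
```

Run:
```python
from m import *
f=grab_frame('wrist'); save(f,'w3.png')
for k,x,y,a in [('white',.586,.1797,5),('grey',.504,.339,23)]:
  for s in models.silhouettes('wrist',k+'_stone_center')[:3]:
    print(k,s['confidence'],np.round(s['bbox']),np.round(fit(f,s['pixels'],x,y,np.radians(a),.014 if k=='white' else 0),4))
plan(.504,.339,23)
```

```text
white 0.55 [323. 203.  25.  76.] [0.588  0.1796 4.8969 0.946 ]
grey 0.94 [612. 224.  57.  28.] [ 0.504   0.339  11.5408  0.    ]
grey 0.87 [533. 115.  42.  84.] [ 0.5054  0.3402 23.2613  0.9277]
tcp [0.5851 0.1797 0.131 ] tooly 94.9 -> az -18.1 then dx dy mm [ 12.4 178.3] tilt [ 0.002 -0.    -1.   ] check x 1.0
```

View pics/w3.png

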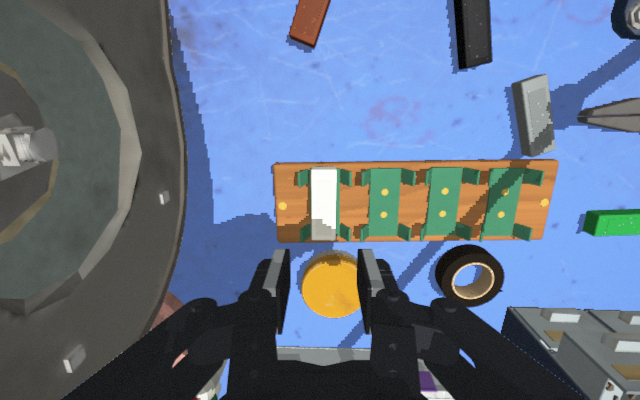

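White is seated square in cradle 1 (325,204), its ends level with the floor's ends. Grey is at (533,115), with the plier tip at (580,118), so I use a smaller opening there.

Run:
```python
from m import *
f=grab_frame('wrist')
for c in [(384,203),(444,202.5),(503,202.5)]: print(ray(f,c,.014).round(4))
print('plier tip',ray(f,(580,118),.008).round(4))
plan(.5045,.3397,23.3)
```

```text
[0.5842 0.2304 0.014 ]
[0.5795 0.2807 0.014 ]
[0.5753 0.3301 0.014 ]
plier tip [0.5027 0.3762 0.008 ]
tcp [0.5852 0.1798 0.1311] tooly 95.0 -> az -18.3 then dx dy mm [ 10.8 178.8] tilt [ 0.002 -0.    -1.   ] check x 1.0
```

Call:
play_rows([
  [[0, 0, 0, 0, 0, -9.2], [0, 0, 0, 0, 0, -9.1], [2, 36, 0, 0, 0, 0], [2, 36, 0, 0, 0, 0], [2, 36, 0, 0, 0, 0], [2, 36, 0, 0, 0, 0], [2.8, 34.8, 0, 0, 0, 0], [0, 0, 0, 0, 0, 0], [0, 0, 40, 0, 0, 0], [0, 0, 30, 0, 0, 0], [0, 0, 0, 0, 0, 0], [0, 0, 0, 0, 0, 0]],
], gripper=0.34)

```text
clock: 10.52
tcp_pos: [0.506, 0.3396, 0.0631]
tcp_rot: [0.0, -0.201, 0.98, 0.0]
wrist_force: [0.8, 0.7, 0.7]
finger_gap: 0.344
gripper_force: 0.0
```

Run:
```python
from m import *
f=grab_frame('wrist'); print(manip.state()['finger_gap'])
for s in models.silhouettes('wrist','grey_stone_center')[:3]:
    print(s['confidence'],np.round(s['bbox']),np.round(fit(f,s['pixels'],.504,.339,np.radians(23)),4))
plan(.5045,.3397,23.3)
```

```text
0.3414721347518843
0.87 [427. 375.  24.  31.] [ 0.504   0.339  11.5408  0.    ]
0.59 [325. 227.  36.  94.] [ 0.5056  0.3399 23.8896  0.9575]
tcp [0.5061 0.3399 0.0637] tooly 113.2 -> az -0.1 then dx dy mm [1.5 0.4] tilt [-0.002  0.    -1.   ] check x 1.0
```

Call:
play_rows([
  [[0.8, 0, 20, 0, 0, 0], [0, 0, 16, 0, 0, 0], [0, 0, 9, 0, 0, 0], [0, 0, 4.5, 0, 0, 0], [0, 0, 0, 0, 0, 0], [0, 0, 0, 0, 0, 0]],
])

```text
clock: 11.38
tcp_pos: [0.5047, 0.3397, 0.0132]
tcp_rot: [0.0, -0.202, 0.979, 0.0]
wrist_force: [0.7, 0.3, -0.1]
finger_gap: 0.34
gripper_force: 0.0
```

Call:
play_rows([
  [[0, 0, 0, 0, 0, 0], [0, 0, 0, 0, 0, 0], [0, 0, 0, 0, 0, 0], [0, 0, 0, 0, 0, 0], [0, 0, 0, 0, 0, 0]],
], gripper=0)

```text
clock: 12.0
tcp_pos: [0.5048, 0.3397, 0.0134]
tcp_rot: [0.001, -0.202, 0.979, 0.0]
wrist_force: [-0.6, -0.2, 6.6]
finger_gap: 0.222
gripper_force: 40.0
```

Call:
play_rows([
  [[0, 0, -20, 0, 0, 0], [0, 0, -30, 0, 0, 0], [0, 0, -30, 0, 0, 0], [0, 0, 0, 0, 0, 9.1], [0, 0, 0, 0, 0, 9.1], [0, 0, 0, 0, 0, 0], [0, 0, 0, 0, 0, 0]],
])

```text
clock: 12.88
tcp_pos: [0.5043, 0.3394, 0.0926]
tcp_rot: [-0.0, -0.046, 0.999, -0.0]
wrist_force: [-0.0, 0.1, -0.4]
finger_gap: 0.222
gripper_force: 39.3
```

Run:
```python
from m import *
plan(.5810,.2296,5)
```

```text
tcp [0.5043 0.3394 0.0926] tooly 95.2 -> az 0.2 then dx dy mm [ -66.8 -116.1] tilt [ 0. -0. -1.] check x 1.0
```

Call:
play_rows([
  [[-16.7, -29, 0, 0, 0, 0.2], [-16.7, -29, 0, 0, 0, 0], [-16.7, -29, 0, 0, 0, 0], [-16.7, -29, 0, 0, 0, 0], [0, 0, 0, 0, 0, 0], [0, 0, 20, 0, 0, 0], [0, 0, 15, 0, 0, 0], [0, 0, 0, 0, 0, 0], [0, 0, 0, 0, 0, 0]],
])

```text
clock: 14.0
tcp_pos: [0.5809, 0.2301, 0.0582]
tcp_rot: [0.0, -0.043, 0.999, 0.0]
wrist_force: [-0.8, -0.6, 0.5]
finger_gap: 0.221
gripper_force: 39.3
```

Run:
```python
from m import *
plan(.5810,.2296,5)
f=grab_frame('wrist');save(f,'w4.png')
```

```text
tcp [0.5809 0.2301 0.0582] tooly 94.9 -> az -0.1 then dx dy mm [-0.1 -0.5] tilt [-0.  0. -1.] check x 1.0
```

View pics/w4.png

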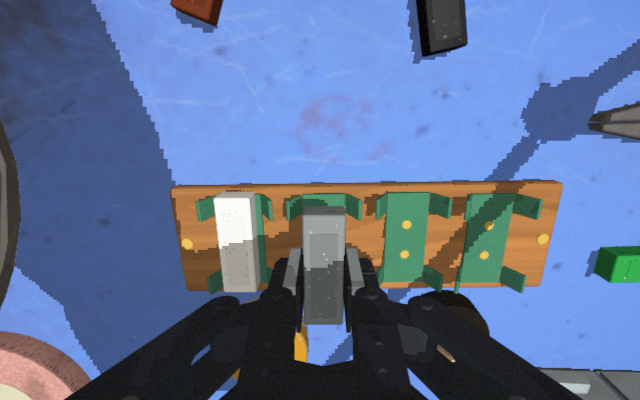

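Grey is centred over cradle 2 (near end at columns 303–345, flaps at 287–361), and white stays seated at (237,242). Lowering it.

Call:
play_rows([
  [[0, 0, 14, 0, 0, 0], [0, 0, 9, 0, 0, 0], [0, 0, 5, 0, 0, 0], [0, 0, 2, 0, 0, 0], [0, 0, 0, 0, 0, 0], [0, 0, 0, 0, 0, 0]],
])

```text
clock: 14.8
tcp_pos: [0.5811, 0.2297, 0.028]
tcp_rot: [0.0, -0.042, 0.999, 0.0]
wrist_force: [1.2, -0.4, -0.1]
finger_gap: 0.224
gripper_force: 39.3
```

Call:
play_rows([
  [[0, 0, 0, 0, 0, 0], [0, 0, 0, 0, 0, 0], [0, 0, 0, 0, 0, 0], [0, 0, 0, 0, 0, 0]],
], gripper=0.38)

```text
clock: 15.3
tcp_pos: [0.5809, 0.2297, 0.0278]
tcp_rot: [0.0, -0.042, 0.999, -0.0]
wrist_force: [0.5, 0.5, -0.8]
finger_gap: 0.38
gripper_force: 0.0
```

Call:
play_rows([
  [[0, 0, -25, 0, 0, 0], [0, 0, -40, 0, 0, 0], [0, 0, -40, 0, 0, 0], [0, 0, 0, 0, 0, 0], [0, 0, 0, 0, 0, 0]],
])

```text
clock: 15.92
tcp_pos: [0.5806, 0.2296, 0.1323]
tcp_rot: [-0.0, -0.042, 0.999, -0.0]
wrist_force: [0.1, 0.0, 0.1]
finger_gap: 0.379
gripper_force: 0.0
```

Run:
```python
from m import *
f=grab_frame('wrist'); save(f,'w5.png')
for k,x,y,a in [('white',.586,.1797,5),('grey',.582,.2296,5)]:
  for s in models.silhouettes('wrist',k+'_stone_center')[:3]:
    print(k,s['confidence'],np.round(s['bbox']),np.round(fit(f,s['pixels'],x,y,np.radians(a),.014),4))
plan(.4382,.1607,-16.5)
```

```text
white 0.77 [262. 203.  33.  72.] [0.5876 0.1796 4.7962 0.9594]
grey 0.73 [324. 202.  28.  74.] [0.5816 0.2294 5.0698 0.9611]
tcp [0.5803 0.2295 0.1315] tooly 94.8 -> az 21.3 then dx dy mm [ 116.7 -106.3] tilt [ 0.002 -0.    -1.   ] check x 1.0
```

Call:
play_rows([
  [[0, 0, 0, 0, 0, 7.1], [0, 0, 0, 0, 0, 7.1], [0, 0, 0, 0, 0, 7.1], [29, -26.5, 0, 0, 0, 0], [29, -26.5, 0, 0, 0, 0], [29, -26.5, 0, 0, 0, 0], [29.5, -26.5, 0, 0, 0, 0], [0, 0, 0, 0, 0, 0], [0, 0, 40, 0, 0, 0], [0, 0, 30, 0, 0, 0], [0, 0, 0, 0, 0, 0], [0, 0, 0, 0, 0, 0]],
], gripper=0.4)

```text
clock: 17.58
tcp_pos: [0.44, 0.1612, 0.0634]
tcp_rot: [0.0, 0.143, 0.99, 0.0]
wrist_force: [0.6, -0.5, 0.6]
finger_gap: 0.399
gripper_force: 0.0
```

Run:
```python
from m import *
f=grab_frame('wrist')
for s in models.silhouettes('wrist','brown_stone_center')[:3]:
    print(s['confidence'],np.round(s['bbox']),np.round(fit(f,s['pixels'],.438,.1607,np.radians(-16.5)),4))
plan(.4382,.1607,-16.5)
```

```text
0.65 [324. 225.  31.  92.] [  0.4394   0.161  -16.3576   0.963 ]
tcp [0.4401 0.1612 0.0638] tooly 73.6 -> az 0.1 then dx dy mm [ 1.7 -1.1] tilt [-0.002  0.001 -1.   ] check x 1.0
```

Call:
play_rows([
  [[1, -0.5, 20, 0, 0, 0], [0, 0, 16, 0, 0, 0], [0, 0, 9, 0, 0, 0], [0, 0, 4.5, 0, 0, 0], [0, 0, 0, 0, 0, 0], [0, 0, 0, 0, 0, 0]],
])

```text
clock: 18.42
tcp_pos: [0.4384, 0.1609, 0.0137]
tcp_rot: [0.0, 0.143, 0.99, 0.0]
wrist_force: [0.3, -0.2, 0.0]
finger_gap: 0.402
gripper_force: 0.0
```

Call:
play_rows([
  [[0, 0, 0, 0, 0, 0], [0, 0, 0, 0, 0, 0], [0, 0, 0, 0, 0, 0], [0, 0, 0, 0, 0, 0], [0, 0, 0, 0, 0, 0]],
], gripper=0)

```text
clock: 19.05
tcp_pos: [0.4384, 0.1608, 0.0138]
tcp_rot: [0.0, 0.143, 0.99, 0.0]
wrist_force: [-1.5, 0.2, 5.8]
finger_gap: 0.22
gripper_force: 39.5
```

Call:
play_rows([
  [[0, 0, -20, 0, 0, 0], [0, 0, -30, 0, 0, 0], [0, 0, -30, 0, 0, 0], [0, 0, 0, 0, 0, -7.1], [0, 0, 0, 0, 0, -7.1], [0, 0, 0, 0, 0, -7.2], [0, 0, 0, 0, 0, 0], [0, 0, 0, 0, 0, 0]],
])

```text
clock: 20.05
tcp_pos: [0.438, 0.1608, 0.0933]
tcp_rot: [0.0, -0.042, 0.999, 0.0]
wrist_force: [-0.3, 0.1, -0.8]
finger_gap: 0.222
gripper_force: 39.3
```

Run:
```python
from m import *
plan(.5774,.2796,5)
```

```text
tcp [0.438  0.1608 0.0933] tooly 94.8 -> az -0.2 then dx dy mm [-149.2  106.2] tilt [-0.  0. -1.] check x 1.0
```

Call:
play_rows([
  [[-29.8, 21.2, 0, 0, 0, -0.2], [-29.8, 21.2, 0, 0, 0, 0], [-29.8, 21.2, 0, 0, 0, 0], [-29.8, 21.2, 0, 0, 0, 0], [-29.8, 21.2, 0, 0, 0, 0], [0, 0, 0, 0, 0, 0], [0, 0, 20, 0, 0, 0], [0, 0, 15, 0, 0, 0], [0, 0, 0, 0, 0, 0], [0, 0, 0, 0, 0, 0]],
])

```text
clock: 21.3
tcp_pos: [0.5771, 0.2795, 0.0589]
tcp_rot: [0.0, -0.045, 0.999, 0.0]
wrist_force: [0.1, -0.6, 0.3]
finger_gap: 0.22
gripper_force: 39.3
```

Run:
```python
from m import *
plan(.5774,.2796,5)
f=grab_frame('wrist');save(f,'w6.png')
```

```text
tcp [0.5771 0.2795 0.0589] tooly 95.1 -> az 0.1 then dx dy mm [-0.3  0.1] tilt [-0.  0. -1.] check x 1.0
```

View pics/w6.png

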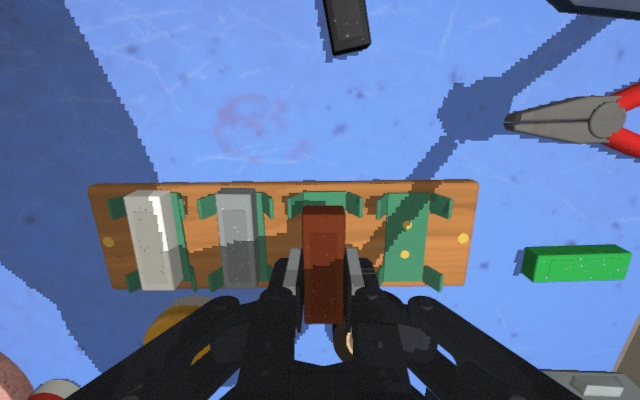

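Brown (324,262) is centred over cradle 3, whose near flaps span 287–361, with white and grey seated to its left. Lowering it.

Call:
play_rows([
  [[-0.5, 0, 14, 0, 0, 0], [0, 0, 9, 0, 0, 0], [0, 0, 5, 0, 0, 0], [0, 0, 2.5, 0, 0, 0], [0, 0, 0, 0, 0, 0], [0, 0, 0, 0, 0, 0]],
])

```text
clock: 22.1
tcp_pos: [0.5777, 0.2798, 0.0279]
tcp_rot: [0.0, -0.045, 0.999, 0.0]
wrist_force: [-0.6, 0.5, -0.7]
finger_gap: 0.222
gripper_force: 39.3
```

Call:
play_rows([
  [[0, 0, 0, 0, 0, 0], [0, 0, 0, 0, 0, 0], [0, 0, 0, 0, 0, 0], [0, 0, 0, 0, 0, 0]],
], gripper=0.38)

```text
clock: 22.6
tcp_pos: [0.5775, 0.2797, 0.0278]
tcp_rot: [0.0, -0.045, 0.999, 0.0]
wrist_force: [-0.5, 0.2, 0.4]
finger_gap: 0.379
gripper_force: 0.0
```

Call:
play_rows([
  [[0, 0, -25, 0, 0, 0], [0, 0, -40, 0, 0, 0], [0, 0, -40, 0, 0, 0], [0, 0, 0, 0, 0, 0], [0, 0, 0, 0, 0, 0]],
])

```text
clock: 23.22
tcp_pos: [0.5772, 0.2796, 0.1323]
tcp_rot: [-0.0, -0.045, 0.999, -0.0]
wrist_force: [-0.9, -0.5, -0.6]
finger_gap: 0.385
gripper_force: 0.0
```

Run:
```python
from m import *
plan(.4435,.275,17.6)
```

```text
tcp [0.5772 0.2796 0.1323] tooly 95.2 -> az -12.4 then dx dy mm [128.9  36.1] tilt [ 0. -0. -1.] check x 1.0
```

Call:
play_rows([
  [[0, 0, 0, 0, 0, -6.2], [0, 0, 0, 0, 0, -6.2], [32, 9, 0, 0, 0, 0], [32, 9, 0, 0, 0, 0], [32, 9, 0, 0, 0, 0], [32, 9, 0, 0, 0, 0], [0, 0, 0, 0, 0, 0], [0, 0, 40, 0, 0, 0], [0, 0, 30, 0, 0, 0], [0, 0, 0, 0, 0, 0], [0, 0, 0, 0, 0, 0]],
], gripper=0.4)

```text
clock: 24.6
tcp_pos: [0.4454, 0.2755, 0.0632]
tcp_rot: [0.0, -0.152, 0.988, 0.0]
wrist_force: [0.6, 0.5, 0.6]
finger_gap: 0.401
gripper_force: 0.0
```

Run:
```python
from m import *
f=grab_frame('wrist')
for s in models.silhouettes('wrist','black_stone_center')[:3]:
    print(s['confidence'],np.round(s['bbox']),np.round(fit(f,s['pixels'],.4435,.275,np.radians(17.6)),4))
plan(.4435,.275,17.6)
```

```text
0.85 [324. 224.  35.  93.] [ 0.4443  0.2759 17.4647  0.9636]
tcp [0.4455 0.2757 0.0638] tooly 107.5 -> az -0.1 then dx dy mm [ 2.1 -0. ] tilt [-0.002  0.    -1.   ] check x 1.0
```

Call:
play_rows([
  [[1.3, 0, 20, 0, 0, 0], [0, 0, 16, 0, 0, 0], [0, 0, 9, 0, 0, 0], [0, 0, 4.5, 0, 0, 0], [0, 0, 0, 0, 0, 0], [0, 0, 0, 0, 0, 0]],
])

```text
clock: 25.45
tcp_pos: [0.4437, 0.2751, 0.0138]
tcp_rot: [0.0, -0.153, 0.988, 0.0]
wrist_force: [-0.5, 0.4, -0.1]
finger_gap: 0.402
gripper_force: 0.0
```

Call:
play_rows([
  [[0, 0, 0, 0, 0, 0], [0, 0, 0, 0, 0, 0], [0, 0, 0, 0, 0, 0], [0, 0, 0, 0, 0, 0], [0, 0, 0, 0, 0, 0]],
], gripper=0)

```text
clock: 26.08
tcp_pos: [0.4437, 0.2752, 0.0138]
tcp_rot: [0.0, -0.153, 0.988, 0.0]
wrist_force: [-0.1, -0.3, 6.2]
finger_gap: 0.221
gripper_force: 39.7
```

Call:
play_rows([
  [[0, 0, -20, 0, 0, 0], [0, 0, -30, 0, 0, 0], [0, 0, -30, 0, 0, 0], [0, 0, 0, 0, 0, 6.2], [0, 0, 0, 0, 0, 6.2], [0, 0, 0, 0, 0, 0], [0, 0, 0, 0, 0, 0]],
])

```text
clock: 26.95
tcp_pos: [0.4433, 0.275, 0.0932]
tcp_rot: [-0.0, -0.046, 0.999, -0.0]
wrist_force: [-0.1, 1.2, 0.4]
finger_gap: 0.222
gripper_force: 39.1
```

Run:
```python
from m import *
plan(.5732,.3294,5)
```

```text
tcp [0.4433 0.275  0.0932] tooly 95.3 -> az 0.3 then dx dy mm [-134.2   42.9] tilt [ 0. -0. -1.] check x 1.0
```

Call:
play_rows([
  [[-26.8, 8.6, 0, 0, 0, 0.2], [-26.8, 8.6, 0, 0, 0, 0], [-26.8, 8.6, 0, 0, 0, 0], [-26.8, 8.6, 0, 0, 0, 0], [-26.8, 8.5, 0, 0, 0, 0], [0, 0, 0, 0, 0, 0], [0, 0, 20, 0, 0, 0], [0, 0, 15, 0, 0, 0], [0, 0, 0, 0, 0, 0], [0, 0, 0, 0, 0, 0]],
])

```text
clock: 28.2
tcp_pos: [0.5732, 0.3295, 0.0588]
tcp_rot: [0.0, -0.043, 0.999, 0.0]
wrist_force: [0.8, 0.6, 0.3]
finger_gap: 0.219
gripper_force: 39.1
```

Run:
```python
from m import *
plan(.5732,.3294,5)
f=grab_frame('wrist');save(f,'w7.png')
```

```text
tcp [0.5732 0.3295 0.0588] tooly 95.0 -> az -0.0 then dx dy mm [-0.  -0.1] tilt [-0.  0. -1.] check x 1.0
```

View pics/w7.png

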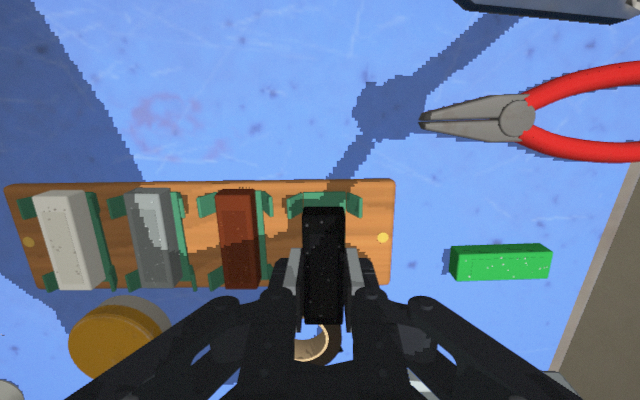

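Black (324,262) is centred over cradle 4, whose near flaps span 287–361. Brown, grey and white are seated in order to its left. Lowering it, then backing off.

Call:
play_rows([
  [[-0.3, 0, 14, 0, 0, 0], [0, 0, 9, 0, 0, 0], [0, 0, 5, 0, 0, 0], [0, 0, 2.5, 0, 0, 0], [0, 0, 0, 0, 0, 0], [0, 0, 0, 0, 0, 0]],
])

```text
clock: 29.0
tcp_pos: [0.5736, 0.3295, 0.0279]
tcp_rot: [0.0, -0.043, 0.999, 0.0]
wrist_force: [-0.1, -0.7, 0.0]
finger_gap: 0.223
gripper_force: 39.2
```

Call:
play_rows([
  [[0, 0, 0, 0, 0, 0], [0, 0, 0, 0, 0, 0], [0, 0, 0, 0, 0, 0], [0, 0, 0, 0, 0, 0]],
], gripper=0.38)

```text
clock: 29.5
tcp_pos: [0.5734, 0.3294, 0.0278]
tcp_rot: [-0.0, -0.043, 0.999, -0.0]
wrist_force: [0.5, 0.4, 0.1]
finger_gap: 0.381
gripper_force: 0.0
```

Call:
play_rows([
  [[0, 0, -25, 0, 0, 0], [0, 0, -40, 0, 0, 0], [0, 0, -40, 0, 0, 0], [20, -20, -20, 0, 0, 0], [20, -25, 0, 0, 0, 0], [20, -30, 0, 0, 0, 0], [0, 0, 0, 0, 0, 0], [0, 0, 0, 0, 0, 0], [0, 0, 0, 0, 0, 0]],
])

```text
clock: 30.62
tcp_pos: [0.5206, 0.2501, 0.1526]
tcp_rot: [0.0, -0.043, 0.999, 0.0]
wrist_force: [0.2, 0.6, 0.2]
finger_gap: 0.381
gripper_force: 0.0
```

Run:
```python
from m import *
f=grab_frame('wrist');save(f,'w8.png')
for i,k in enumerate(['white','grey','brown','black']):
  e=(.5887-.0044*i,.1806+.0498*i)
  for s in models.silhouettes('wrist',k+'_stone_center')[:2]:
    print(k,np.round(e,4),round(s['confidence'],2),np.round(s['bbox']),np.round(fit(f,s['pixels'],e[0],e[1],.09,.014),4))
```

```text
white [0.5887 0.1806] 0.74 [241. 254.  32.  62.] [0.5878 0.1797 4.5622 0.9166]
grey [0.5843 0.2304] 0.94 [512. 270.  71.  29.] [ 0.5843  0.2304 -6.3025  0.    ]
grey [0.5843 0.2304] 0.76 [295. 254.  28.  66.] [0.5817 0.2296 4.0626 0.7814]
brown [0.5799 0.2802] 0.75 [352. 255.  23.  63.] [0.5777 0.2792 5.5171 0.8013]
black [0.5755 0.33  ] 0.57 [402. 256.  28.  70.] [0.5747 0.3293 5.2679 0.8978]
```

View pics/w8.png

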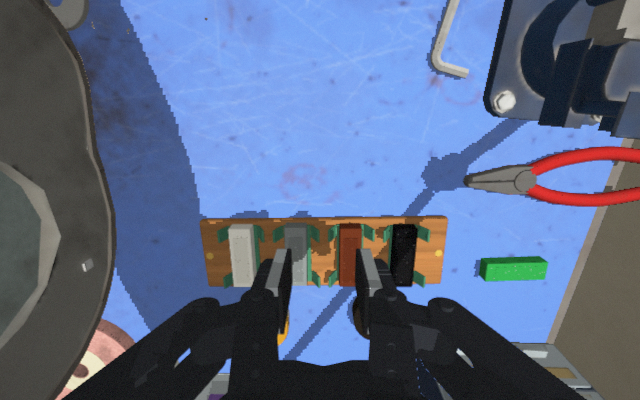

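All four stones lie flat and in order: white (242,254), grey (296,254), brown (350,255), black (403,256). Each is within about 2.5 mm of its cradle middle at about 5°, the rack's own angle. The gripper is clear, so I hand in.

```bash
python3 -c "
from workcell import manip
print(manip.job_done())"
```

```text
the job is handed in; nothing more can be done
None
```

The job is handed in: white, grey, brown and black lie flat in cradles 1 to 4, white at the paste-tin end, each within about 2.5 mm of its cradle's middle, after about 31 s; the tin was not touched.

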